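# Click the large drive's sled home in its dock

## Robot

A 6-joint arm with a two-finger parallel gripper is mounted at the origin on the work surface. World frame = base frame: x ahead of the robot, y to its left, z up, the work surface at z = 0. Lengths are in mm, angles in degrees, forces in N, time in s.
With the tool pointing down it reaches from about 350 to 850 mm from the base axis. Payload 8.1 kg.
Tool frame: the origin (TCP) lies at the very end of the fingers, on their centre line; the grasp point (between the pads) lies r.tcp_to_grasp behind it (r.tcp_to_grasp is the distance from the TCP to the grasp point, in mm); z points along the fingers, y is the line along which they close (so a half turn about z gives the same grasp; the last joint's range is limited). The gripper opens to 85 mm and grips with 20 to 120 N. Pads are 22 mm wide; open, the fingers measure 114 mm over their backs; the gripper's body (76 mm by 85 mm) begins 54 mm behind the grasp point. The pads swing forward as they close: fully open they stand 13 mm farther back than shut.
Start: joints at [71.883, 7.471, 85.268, -0, 87.261, -4.893], TCP at [137.231, 584.1, 231.292] pointing down, gripper open.
Joint ranges: [-169.43, 169.43], [-51.17, 129.36], [1.28, 143.12], [-76.62, 256.62], [0, 156.53], [-152.29, 152.29]. Speed limits (degrees/s): [136.94, 136.94, 159.86, 180, 180, 180].

## Interface

Orientations are given as [roll, pitch, yaw] about the fixed x, y, z axes, in that order (R = Rz(yaw) Ry(pitch) Rx(roll)).
In Python, from bench import sense, viewer, order, r gives the robot as it stands.
- The arm moves only by the tool carry_out, never from a script. Its argument "increments" is one flat list of numbers, 7 for each row, row after row: the shift along the tool's x, y, z as a fraction of full scale, then the turn, a rotation vector about the tool's x, y, z as a fraction of full scale, then the opening, from -1 (shut) to 1 (fully open). A call has exactly 10 rows; each row is the pose to reach, as a shift and turn from the pose commanded when the call began, along the tool's axes at that moment, turning the shorter way round; what a row does not reach only later rows make up. Full scale, the value 1, is 400 mm for a shift and 2 pi rad for a turn. A row lasts 1/8 s, in which the tool goes at most 62.5 mm and 10.7 degrees, less where a joint would pass 70% of its speed; a pose out of reach is approached as far as the arm can. A call with a number of a shift or a turn outside -1 to 1 is refused whole. A call with a gripper value outside its range is refused whole. The fingers move at their own pace and stop on an object; "force" is the grip in N (left out, the last holds). Time passes only in rows, so rows that repeat a pose let the fingers close, or fill a call up. It gives the time, the measured TCP pose, the force, the opening and the grip force at its end, in the units of the state.
- sense(): the state, without advancing time (a new reading comes with each control period).
- viewer.snapshot(name): name is "scene" or "top"; returns the picture (420x560x3 uint8, red, green, blue); there is no depth.
- viewer.get_calibration(name): a dict with "fx", "fy", "cx", "cy" (pixels), "R" (3x3) and "t" (3): a world point X has camera coordinates R X + t. Camera axes: x right, y down, z forward; pixel columns grow to the right and rows downward; lengths in mm; the calibration is good to about 2 mm. A picture is of the moment at which its call begins. get_calibration takes no time and is no camera call.
- order.hand_in(): hands the job in; it is judged then, once.
The state is a dict: "time": time; "joint_pos": joint angles; "qd": joint speeds; "joint_efforts": joint torques, N m; "tool_pos": TCP position; "tcp_rot": TCP orientation; "ft_force": force on the tool from outside, world axes, zero at the start; "wrist_torque": the same for the moment, N m; "finger_gap": finger opening in mm; "grip_force": force on a finger pad.
Only numpy, scipy, OpenCV 4.12 (cv2) and the standard library are available. Lean on these libraries where they do the work, as an engineer would, in place of code of your own. Each camera call takes 0.05 s, during which the arm holds its last target. There are 200 camera calls.

## Task

Two silver external drives sit on sleds drawn part-way out of their docks. Push the sled that carries the larger drive straight into its dock until the spring detent clicks and it stays fully home. Leave the sled with the smaller drive, and the black USB hub lying between the docks, where they are.

Things in the scene. Friction and masses are not known exactly. Their poses are not given: they have to be found in the camera images.
- large_sled (a joint): Slide of the sled with the LARGER silver drive (115 x 76 x 24 mm). m: 0 = drawn right out, 0.058 = hard stop, fully home; starts at 0 to 0.02. Friction about 1.5 N. From 0.041 a sprung roller resists (about 8 N in all); past the crest at 0.050 the spring draws the sled to 0.058 and keeps it there. Let go before the crest, it slips back to about 0.041.
- large_front (a point): Centre of the outer face of that sled's front plate (grey, upright, 112 wide along y, 42 tall, 10 mm thick), 32 mm above the shelf; moves with the sled. Its x axis is level and points into the dock: the push direction. In front of it lies only the dock's base (top 9 mm above the shelf); nothing behind is above 53 mm. Dock: fixed, black, 240 x 112 mm; home, the plate meets its rail ends.
- small_front (a point): The same point on the other sled, in an equal dock; this sled carries the SMALLER silver drive (85 x 50 x 10 mm). Do not move it.
- usb_hub: Loose black plastic USB hub, 95 x 36 x 20 mm, lying on the mat between the docks; origin at the centre of its underside, x along its length. Do not move it.

How it is judged (in metres and radians):
At the end, for the whole second after the job is handed in: The large drive's sled is past its detent and at rest within 4 mm of fully home (joint above 0.054 m); the small drive's sled is within 10 mm and the hub within 20 mm of where they began (value of joint large_sled above 0.054 m and velocity of joint large_sled between -0.01 and 0.01 m/s and distance of small_front from where it was at the start of the episode below 0.01 m and distance of usb_hub from where it was at the start of the episode below 0.02 m); the robot touches nothing.
It fails at once if the sled with the smaller drive is moved by more than 10 mm (distance of small_front from where it was at the start of the episode above 0.01 m).
It fails at once if the USB hub is moved by more than 20 mm (distance of usb_hub from where it was at the start of the episode above 0.02 m).
It also fails if it takes over 32 s, if anything falls off the work surface, if the arm or the gripper's body presses on something with over 40 N, if the wrist force passes 120 N, or if a joint passes its speed limit or range.

## Working session

There is one attempt and no reset: what is moved stays moved. The work goes in short steps, Python scripts to look and compute and a tool call to move; the robot and the scene stay as the last step left them, time stands still between calls to the robot, and variables do not carry over. Pictures are saved under pics/ and viewed, at most 10 in all, crops included, and the job is handed in when it is done.

Besides the shell and the picture viewer there is one more tool, called by a JSON object that holds its "fn" and its "kwargs", one argument or row to a line. carry_out: Moves the arm, as the interface text tells. Its arguments: {"type":"object","properties":{"increments":{"type":"array"},"force":{"type":"number"}},"required":["increments"]}

```bash
mkdir -p pics; python3 - <<'E'
from bench import sense, viewer, r
import cv2
for n in("scene","top"):
    cv2.imwrite(f"pics/{n}0.png",viewer.snapshot(n)[:,:,::-1]); print(n,viewer.get_calibration(n))
s=sense();print(s['tool_pos'],s['tcp_rot'],s['finger_gap'],r.tcp_to_grasp,s['ft_force'],s['time'])
E
```

```text
scene {'fx': 391.39228211958783, 'fy': 391.39228211958783, 'cx': 282.06994630823476, 'cy': 213.70080412943005, 'R': array([[ 0.57565628,  0.81748352,  0.01845364],
       [ 0.48208607, -0.32107436, -0.81517132],
       [-0.66046413,  0.47815473, -0.57892589]]), 't': array([-303.86337699, -238.22223278, 1272.35384465])}
top {'fx': 539.646394056611, 'fy': 539.646394056611, 'cx': 286.58876627825487, 'cy': 207.41995407151316, 'R': array([[-0.01368671, -0.9997782 ,  0.01600716],
       [-0.99849995,  0.01281694, -0.05323128],
       [ 0.05301431, -0.01671171, -0.99845391]]), 't': array([ -14.48578216,  561.50191935, 1152.90369092])}
[137.06912041 583.6166532  230.33013662] [-1.79901569e+02 -9.30456656e-03  1.66775821e+02] 85.30368360062522 18.700000000000003 [ 0.3272388   0.81820662 -0.08798105] 0.1
```

View pics/scene0.png

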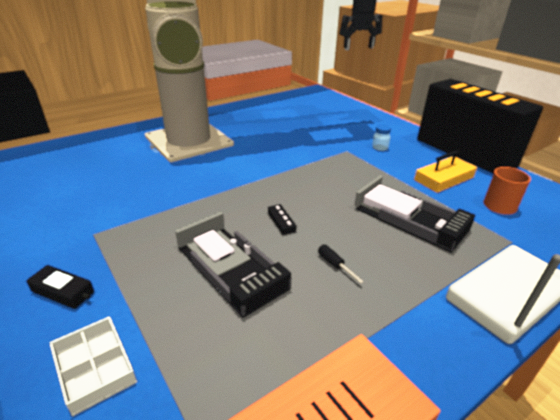

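View pics/top0.png

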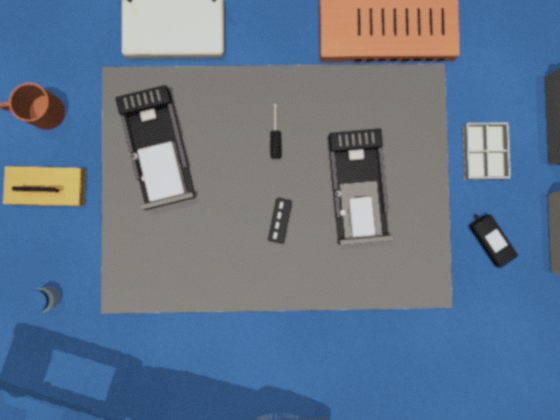

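The scene picture shows the larger drive on the right-hand dock (400,200). In the top view it is the left dock, with its plate at about (143,206)-(193,196). The hub is at (280,220) and the small sled's plate at (365,240). I'll zoom in on the plate.

```bash
python3 - <<'E'
import cv2
a=cv2.imread("pics/top0.png")[80:220,100:210]; b=cv2.imread("pics/scene0.png")[165:255,345:485]
a=cv2.resize(a,None,fx=4,fy=4,interpolation=cv2.INTER_CUBIC)
b=cv2.resize(b,(350,225),interpolation=cv2.INTER_CUBIC)
b=cv2.copyMakeBorder(b,0,a.shape[0]-225,0,0,cv2.BORDER_CONSTANT)
cv2.imwrite("pics/c.png",cv2.hconcat([a,b]))
E
```

```text
(no output)
```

View pics/c.png

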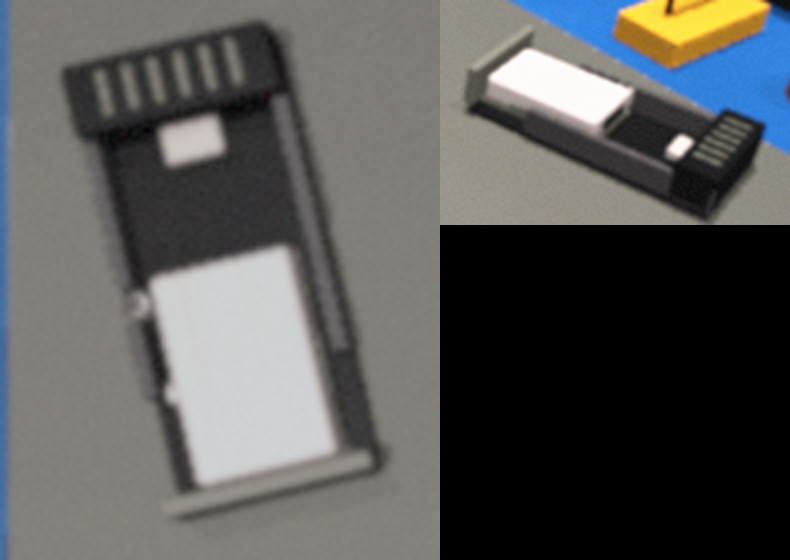

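```bash
cat > h.py <<'E'
import numpy as np
from bench import viewer
def w(n,px,z):
    c=viewer.get_calibration(n); R,t=c['R'],c['t']; o=-R.T@t
    d=R.T@np.array([(px[0]-c['cx'])/c['fx'],(px[1]-c['cy'])/c['fy'],1.]); return o+d*(z-o[2])/d[2]
E
python3 - <<'E'
from h import *
T=lambda u,v,z:w("top",(u/4+99.6,v/4+79.6),z)
S=lambda u,v,z:w("scene",(u/2.5+344.7,v/2.5+164.7),z)
def rep(k,a,b): d=b-a; print(k,a.round(),b.round(),np.linalg.norm(d).round(1),np.degrees(np.arctan2(d[1],d[0])).round(1))
rep("outer top",T(376,463,53),T(166,514,53)); rep("inner top",T(368,450,53),T(170,500,53))
rep("scene plate top",S(468,70,53)-S(0,0,0)*0 if 0 else S(28,72,53),S(92,28,53))
rep("drive L",T(195,485,40),T(150,277,40)); rep("drive R",T(340,450,40),T(292,245,40))
rep("drive w",T(340,450,40),T(195,485,40))
rep("rail R",T(345,347,30),T(285,95,30)); rep("block",T(265,22,50),T(65,70,50))
E
```

```text
outer top [587. 173.  53.] [562. 282.  53.] 112.2 103.0
inner top [594. 177.  53.] [569. 280.  53.] 106.0 103.6
scene plate top [595. 166.  53.] [570. 280.  53.] 116.6 102.4
drive L [578. 270.  40.] [688. 294.  40.] 113.3 12.1
drive R [595. 194.  40.] [705. 219.  40.] 112.4 12.9
drive w [595. 194.  40.] [578. 270.  40.] 78.4 103.0
rail R [651. 193.  30.] [788. 224.  30.] 140.3 13.0
block [822. 231.  50.] [797. 336.  50.] 108.1 103.2
```

{"fn": "carry_out", "kwargs": {
  "increments": [-0.05, -0.03, 0, 0, 0, -0.004, -1, -0.15, -0.09, 0, 0, 0, -0.011, -1, -0.28, -0.165, 0, 0, 0, -0.022, -1, -0.41, -0.24, 0, 0, 0, -0.033, -1, -0.54, -0.315, 0, 0, 0, -0.044, -1, -0.67, -0.39, 0, 0, 0, -0.055, -1, -0.79, -0.46, 0, 0, 0, -0.064, -1, -0.89, -0.52, 0, 0, 0, -0.07, -1, -0.95, -0.55, 0, 0, 0, -0.0725, -1, -0.95, -0.55, 0, 0, 0, -0.0725, -1]
}}

```text
time: 1.35
tool_pos: [457.8, 281.4, 230.7]
tcp_rot: [-180.0, -0.1, -167.3]
ft_force: [-1.1, 0.4, -0.4]
finger_gap: -0.2
grip_force: 0.0
```

```bash
cat > st.py <<'E'
from bench import sense
import numpy as np, sys
from scipy.spatial.transform import Rotation as Ro
s=sense(); print(s['time'],s['tool_pos'].round(1),s['tcp_rot'].round(2),s['finger_gap'],s['ft_force'].round(2))
R=Ro.from_euler('xyz',s['tcp_rot'],degrees=True)
g=np.array([float(v) for v in sys.argv[1:]])
print("shift frac",(R.inv().apply(g-s['tool_pos'])/400).round(4),"rot frac",((R.inv()*Ro.from_euler('xyz',[180,0,-167.1],degrees=True)).as_rotvec()/2/np.pi).round(4))
E
python3 st.py 526 217 26
```

```text
1.35 [457.8 281.4 230.7] [-1.7997e+02 -6.0000e-02 -1.6729e+02] -0.16957064110331585 [-1.05  0.44 -0.4 ]
shift frac [-0.1315 -0.1943  0.5116] rot frac [-0.0001 -0.0002 -0.0005]
```

{"fn": "carry_out", "kwargs": {
  "increments": [-0.04, -0.06, 0.02, 0, 0, 0, -1, -0.09, -0.13, 0.07, 0, 0, 0, -1, -0.13, -0.19, 0.15, 0, 0, 0, -1, -0.131, -0.194, 0.24, 0, 0, 0, -1, -0.131, -0.194, 0.33, 0, 0, 0, -1, -0.131, -0.194, 0.41, 0, 0, 0, -1, -0.131, -0.194, 0.46, 0, 0, 0, -1, -0.131, -0.194, 0.495, 0, 0, 0, -1, -0.131, -0.194, 0.51, 0, 0, 0, -1, -0.131, -0.194, 0.51, 0, 0, 0, -1]
}}

```text
time: 2.6
tool_pos: [525.5, 219.2, 27.7]
tcp_rot: [180.0, 0.0, -167.1]
ft_force: [0.4, -0.4, 0.9]
finger_gap: -0.2
grip_force: 0.0
```

```bash
python3 st.py 630 240 26; python3 -c "
from bench import viewer;import cv2
a=viewer.snapshot('top')[80:280,100:300,::-1];cv2.imwrite('pics/d.png',cv2.resize(a,None,fx=3,fy=3))"
```

```text
2.6 [525.5 219.2  27.7] [ 1.8000e+02  3.0000e-02 -1.6712e+02] -0.20790190387982327 [ 0.41 -0.41  0.92]
shift frac [-0.2662 -0.0076  0.0043] rot frac [ 0.      0.0001 -0.0001]
```

View pics/d.png

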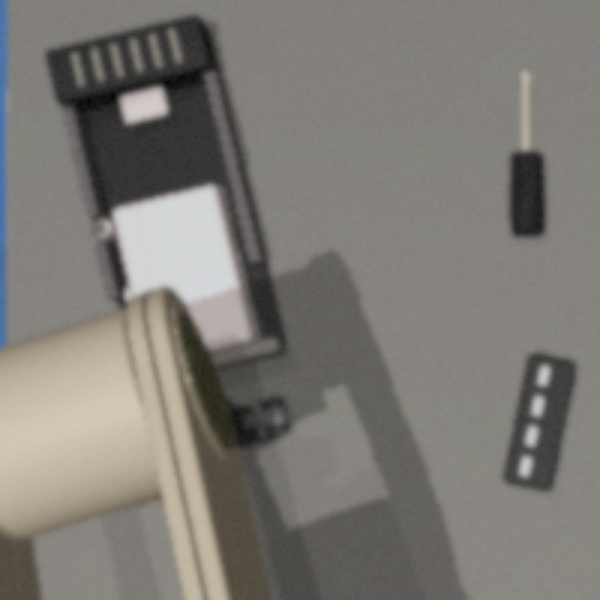

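{"fn": "carry_out", "kwargs": {
  "increments": [-0.03, 0, 0.003, 0, 0, 0, -1, -0.06, 0, 0.003, 0, 0, 0, -1, -0.08, 0, 0.003, 0, 0, 0, -1, -0.095, 0, 0.003, 0, 0, 0, -1, -0.11, 0, 0.003, 0, 0, 0, -1, -0.125, 0, 0.003, 0, 0, 0, -1, -0.14, 0, 0.003, 0, 0, 0, -1, -0.155, 0, 0.003, 0, 0, 0, -1, -0.17, 0, 0.003, 0, 0, 0, -1, -0.175, 0, 0.003, 0, 0, 0, -1]
}}

```text
time: 3.9
tool_pos: [593.8, 234.7, 26.0]
tcp_rot: [-180.0, 0.0, -167.1]
ft_force: [-1.8, 0.5, -0.3]
finger_gap: -0.1
grip_force: 0.8
```

```bash
python3 st.py 630 242 26; python3 -c "
from bench import viewer;import cv2
a=viewer.snapshot('top')[80:230,100:250,::-1];b=viewer.snapshot('scene')[140:290,330:480,::-1];cv2.imwrite('pics/e.png',cv2.resize(cv2.hconcat([a,b]),None,fx=2.6,fy=2.6))"
```

```text
3.9 [593.8 234.7  26. ] [-1.8000e+02  1.0000e-02 -1.6712e+02] -0.1300291258978332 [-1.84  0.54 -0.35]
shift frac [-0.0922 -0.0024  0.0001] rot frac [-0.      0.     -0.0001]
```

View pics/e.png

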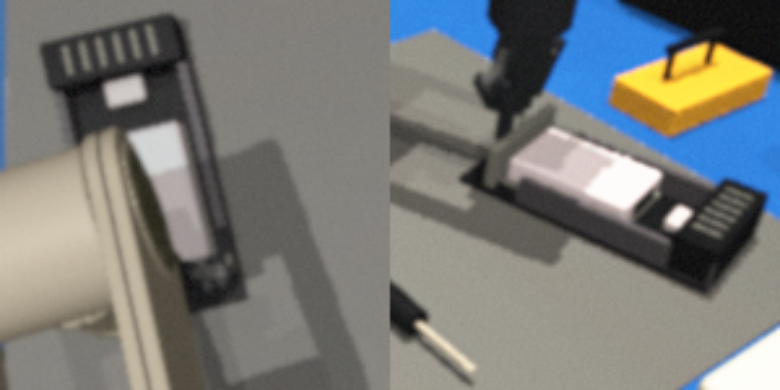

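The sled is moving with the fingers centred on its plate, and the scene crop still shows a gap of about 20-25 mm to the rail end. Next I push on slowly and watch the force.

{"fn": "carry_out", "kwargs": {
  "increments": [-0.006, 0, 0, 0, 0, 0, -1, -0.012, 0, 0, 0, 0, 0, -1, -0.018, 0, 0, 0, 0, 0, -1, -0.024, 0, 0, 0, 0, 0, -1, -0.03, 0, 0, 0, 0, 0, -1, -0.036, 0, 0, 0, 0, 0, -1, -0.04, 0, 0, 0, 0, 0, -1, -0.044, 0, 0, 0, 0, 0, -1, -0.045, 0, 0, 0, 0, 0, -1, -0.045, 0, 0, 0, 0, 0, -1]
}}

```text
time: 5.25
tool_pos: [611.3, 238.7, 26.1]
tcp_rot: [-180.0, 0.0, -167.1]
ft_force: [-0.4, -0.0, -0.8]
finger_gap: 0.0
grip_force: 0.1
```

```bash
python3 -c "
from bench import viewer;import cv2
a=viewer.snapshot('top')[80:230,100:250,::-1];b=viewer.snapshot('scene')[140:290,330:480,::-1];cv2.imwrite('pics/f.png',cv2.resize(cv2.hconcat([a,b]),None,fx=2.6,fy=2.6))"
```

```text
(no output)
```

View pics/f.png

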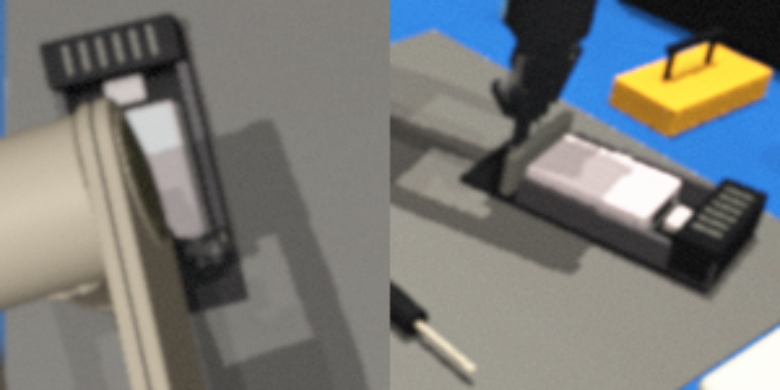

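The plate now looks up against the rail end and the force has dropped, so it has probably snapped in. I'll creep on a few millimetres to find out.

{"fn": "carry_out", "kwargs": {
  "increments": [-0.002, 0, 0, 0, 0, 0, -1, -0.004, 0, 0, 0, 0, 0, -1, -0.006, 0, 0, 0, 0, 0, -1, -0.008, 0, 0, 0, 0, 0, -1, -0.01, 0, 0, 0, 0, 0, -1, -0.012, 0, 0, 0, 0, 0, -1, -0.013, 0, 0, 0, 0, 0, -1, -0.013, 0, 0, 0, 0, 0, -1, -0.013, 0, 0, 0, 0, 0, -1, -0.013, 0, 0, 0, 0, 0, -1]
}}

```text
time: 6.6
tool_pos: [616.0, 239.8, 26.1]
tcp_rot: [-180.0, -0.0, -167.1]
ft_force: [0.7, -0.0, 0.2]
finger_gap: -0.2
grip_force: 0.0
```

No contact force at all, so the sled has gone ahead of the fingers. I'll retreat straight back, lift and then check.

{"fn": "carry_out", "kwargs": {
  "increments": [0.05, 0, 0, 0, 0, 0, -1, 0.12, 0, 0, 0, 0, 0, -1, 0.17, 0, -0.02, 0, 0, 0, -1, 0.2, 0, -0.1, 0, 0, 0, -1, 0.22, 0, -0.2, 0, 0, 0, -1, 0.24, 0, -0.31, 0, 0, 0, -1, 0.26, 0, -0.42, 0, 0, 0, -1, 0.28, 0, -0.48, 0, 0, 0, -1, 0.3, 0, -0.5, 0, 0, 0, -1, 0.3, 0, -0.5, 0, 0, 0, -1]
}}

```text
time: 7.85
tool_pos: [498.8, 213.0, 225.9]
tcp_rot: [-180.0, 0.0, -167.1]
ft_force: [0.5, 0.5, -0.4]
finger_gap: -0.2
grip_force: 0.0
```

```bash
python3 st.py 1 1 1; python3 -c "
from bench import viewer;import cv2
a=viewer.snapshot('top')[80:230,100:250,::-1];b=viewer.snapshot('scene')[140:290,330:480,::-1];cv2.imwrite('pics/g.png',cv2.resize(cv2.hconcat([a,b]),None,fx=2.6,fy=2.6))
cv2.imwrite('pics/full.png',viewer.snapshot('top')[:,:,::-1])"
```

```text
7.85 [498.8 213.  225.9] [-1.8000e+02  1.0000e-02 -1.6712e+02] -0.1608451923408165 [ 0.45  0.47 -0.35]
shift frac [ 1.3314 -0.2393  0.5619] rot frac [-0.  0. -0.]
```

View pics/g.png

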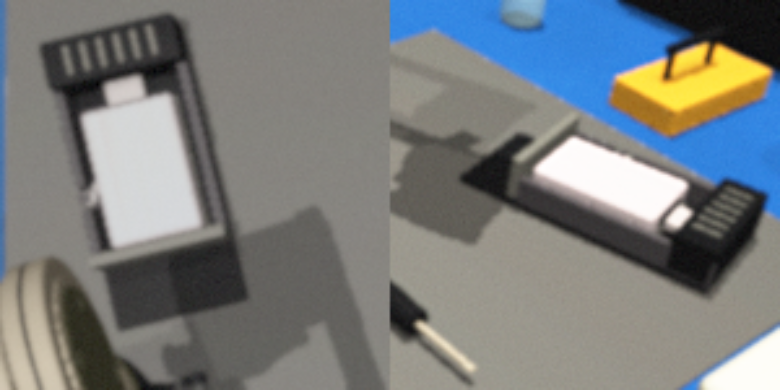

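View pics/full.png

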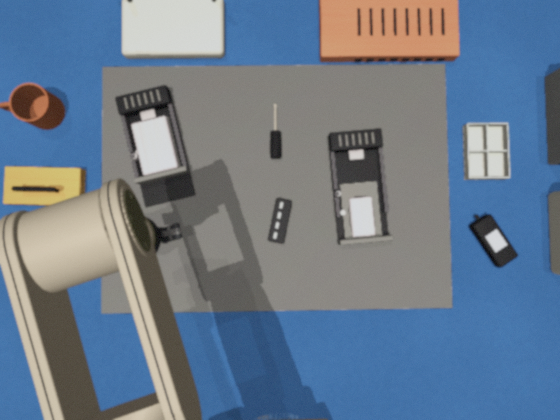

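```bash
python3 -c "
from h import *
a=w('top',(90/2.6+99.7,265/2.6+79.7),53);b=w('top',(225/2.6+99.7,237/2.6+79.7),53)
m=(a+b)/2;print(a,b,m,np.linalg.norm(m-[574.5,227.5,53]))"
```

```text
[617.31381746 296.20275893  53.        ] [638.66305948 187.92378772  53.        ] [627.98843847 242.06327333  53.        ] 55.43556602078419
```

The plate has travelled about 55 mm, which is past the crest, and it sits against the rail ends. The small sled and the hub look unmoved. Handing in.

```bash
python3 -c "
from bench import order;print(order.hand_in())"
```

```text
the job is handed in; nothing more can be done
None
```

The larger drive's sled is pushed home and stayed there when the arm backed off (about 55 mm travel, plate against the rail ends); the small sled and hub look unmoved, and the job is handed in, with no verdict returned.

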